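# Hang the larger steel pail by its swing handle

### The arm

A 6-joint arm with a two-finger parallel gripper is mounted at the origin on a cart in front of the work surface, level with it; the furniture and walls round the work are solid. World frame = base frame: x ahead of the robot, y to its left, z up, the work surface at z = 0. Lengths are in m, angles in rad, forces in N, time in s.
With the tool pointing down it reaches from about 0.35 to 0.975 m from the base axis. Payload 17.4 kg.
Tool frame: the origin (TCP) lies at the very end of the fingers, on their centre line; the grasp point (between the pads) lies hold_point_z behind it (hold_point_z is the distance from the TCP to the grasp point, in m); z points along the fingers, y is the line along which they close (so a half turn about z gives the same grasp; the last joint's range is limited). The gripper opens to 85 mm and grips with 20 to 120 N. Pads are 22 mm wide; open, the fingers measure 114 mm over their backs; the gripper's body (76 mm by 85 mm) begins 54 mm behind the grasp point. The pads swing forward as they close: fully open they stand 13 mm farther back than shut.
Start: joints at [-1.343, 0.116, 1.442, -0, 1.584, -0.038], TCP at [0.177, -0.651, 0.231] pointing down, gripper open.
Joint ranges: [-2.83, 2.83], [-0.83, 2.19], [0.07, 2.5], [-1.14, 4.28], [0.01, 3], [-2.97, 2.97]. Speed limits (rad/s): [1.89, 1.89, 2.22, 3.14, 3.14, 3.14].

### API

Orientations are given as a unit quaternion [x, y, z, w].
In Python, from cell import * gives the robot as it stands. The module is installed in compiled form; this text tells all that it offers.
- The arm moves only by the tool arm_command, never from a script. Its argument "series" is text: rows parted by semicolons, each of 6 numbers parted by spaces: the shift along the tool's x, y, z scaled (see below), then the turn, a rotation vector about the tool's x, y, z scaled (see below). In form: tx ty tz rx ry rz; .... A call has 1 to 12 rows; each row shifts and turns the commanded pose from where the row before left it, along the tool's axes as they then stand; what a row does not reach is not made up. The controller multiplies each number of a shift by 0.03 m and each number of a turn by 6 degrees. A row lasts 1/10 s, in which the tool goes at most 50 mm and 8.59 degrees, less where a joint would pass 70% of its speed; a pose out of reach is approached as far as the arm can. A call with a number of a shift or a turn outside -1 to 1 is refused whole. A call with a gripper value outside its range is refused whole. "grip" is the gripper's target within -1 to 1 (fully open at 1, half-way at 0, shut at -1), set as the call begins (left out, the last holds). The fingers move at their own pace and stop on an object; "force" is the grip in N (left out, the last holds). Time passes only in rows, so rows that do not move let the fingers close. It gives the time, the measured TCP pose, the force, the opening and the grip force at its end, in the units of the state.
- get_state(): the state, without advancing time (a new reading comes with each control period).
- grab_frame(name): name is "side" or "top" or "wrist"; returns the picture (480x640x3 uint8, red, green, blue); there is no depth.
- camera_params(name): a dict with "K" (3x3 intrinsics, pixels), "dist" ([k1, k2, p1, p2, k3] as OpenCV has them; the pictures are not rectified), "extrinsics" (4x4, takes a point from world to camera coordinates). Camera axes: x right, y down, z forward; pixel columns grow to the right and rows downward; lengths in m; the calibration is good to about 2 mm. A picture is of the moment at which its call begins: read the wrist's pose just before it. camera_params takes no time and is no camera call; for the wrist camera it gives the pose at the moment of the call.
- finish_job(): hands the job in; it is judged then, once.
Trained networks look in the newest picture that a camera, given by its name, has taken for a name from the list of things; names that differ only in an ending like _2 or _b are one class to them, and where a whole thing is asked for, a point or a joint stands for the part that bears it (a point fixed in the world has none). Each returns a list of dicts, best first, with "confidence" (0 to 1); they miss things now and then, are a little off and sometimes report something else, mostly with a low value. They report only what shows in the picture. A call takes as long as a camera call.
- look_for(query, camera): "xyz" ([x, y, z] in m, in world coordinates, good to about 4 mm: the middle of the surface that is visible of it).
- cut_out(query, camera): "mask" (480x640 bool, what is visible of it).
- pinpoint(query, camera): "xyz" ([x, y, z] in m, in world coordinates, good to about 4 mm: a listed point, or the origin of a listed thing).
The state is a dict: "time": time; "joint_positions": joint angles; "qvel": joint speeds; "tau": joint torques, N m; "ee_pos": TCP position; "ee_rot": TCP orientation; "wrist_force": force on the tool from outside, world axes, zero at the start; "wrist_torque": the same for the moment, N m; "gripper_width": finger opening in m; "finger_force": force on a finger pad.
Only numpy, scipy, OpenCV 4.12 (cv2) and the standard library are available. Lean on these libraries where they do the work, as an engineer would, in place of code of your own. Each camera call takes 0.05 s, during which the arm holds its last target. There are 200 camera calls.

### The job

Two small steel pails stand on the prep table with their wire handles folded down. While the larger pail stays standing on the table, swing its folded handle up until it stands upright; then take the pail by the handle's black grip and hang it on the two-pronged hook stand, the wire lying on both prongs with the grip between them and the pail hanging free. Leave the smaller pail where it stands.

Things in the scene. Friction and masses are not known exactly. Their poses are not given: they have to be found in the camera images.
- pail_grip (a point): Centre of the black grip (48 mm long, 14 mm diameter) mid-way along the bar of the larger pail's handle, a U of 5 mm wire: bar 124 mm wide, two 85 mm arms to the hinges. Folded, it slopes up and out on the pail's -x side (towards the robot), free space beneath the bar; it lifts with about 1 N, stays where it is left, and goes on past upright if pushed. y axis along the bar.
- pail_pivot (a point): Middle of the handle's hinge line on the larger pail: stainless, round, 80 mm high, 104 mm across the rim, 84 mm across the foot, 132 mm over the hinge ears, 0.3 to 0.7 kg, loose. The point is on the pail's axis 72 mm above its underside; z up, y along the hinge line, -x towards the folded handle. Upright handle: grip centre 85 mm above this point.
- hook_seat (a point): On the fixed steel hook stand, midway between its two prongs, level with their upper side, 190 mm above the table. Prongs: 8 mm bars along x at y = +-38 mm, pointing to -x (towards the robot), straight from x = -36 mm to the crossbar and post at x = +100 mm; tips at x = -36 to -47 mm turn up 16 mm. Nothing is higher. Foot plate 8 mm thick. The bar goes on from the front, over the tips.
- pail_bail (a joint): Handle angle of the larger pail: its slope above level. It starts folded at 0.31 to 0.55 rad towards the robot, is upright at 1.57, and can go from 0 to 3.14 (level on the far side).
- small_pail: The smaller pail, same make: 74 mm across the rim, 55 mm high, handle 92 mm wide with 62 mm arms, folded the same way. Origin at the centre of its underside, z up. To be left alone.

How it is judged:
On the way:
1. the larger pail's handle is upright (within about 20 degrees) while the pail stands on the table (value of joint pail_bail between 1.22 and 1.92 rad and height (world z) of pail_pivot below 0.08 m and angle between pail_pivot's own z axis and vertical below 0.1 rad), for 0.2 s.
At the end, for the whole second after the job is handed in: The larger pail hangs (swing under 0.2 m/s) clear of the table: bar on both prongs, grip centre within 36 mm of the seat along the prongs, 20 mm sideways and -4 to 12 mm in height, bar square within 17 degrees, pail upright within 20, weight on the hook; smaller pail within 30 mm of its start (x of pail_grip in the frame of hook_seat between -0.036 and 0.036 m and y of pail_grip in the frame of hook_seat between -0.02 and 0.02 m and z of pail_grip in the frame of hook_seat between -0.004 and 0.012 m and angle between the y axis of pail_grip and the y axis of hook_seat, either way round below 0.3 rad and height (world z) of pail_pivot above 0.095 m and angle between pail_pivot's own z axis and vertical below 0.35 rad and contact force between pail and hook above 1.5 N and linear speed of pail below 0.2 m/s and distance of small_pail from where it was at the start of the episode below 0.03 m); the robot touches nothing.
It fails at once if the smaller pail is pushed more than 30 mm or tipped more than 30 degrees (distance of small_pail from where it was at the start of the episode above 0.03 m or angle between small_pail's own z axis and vertical above 0.52 rad).
It fails at once if the larger pail is tipped more than 60 degrees (angle between pail_pivot's own z axis and vertical above 1.05 rad).
It also fails if it takes over 69 s, if anything falls off the work surface, if the arm or the gripper's body presses on something with over 40 N, if the wrist force passes 120 N, or if a joint passes its speed limit or range.

## Working session

There is one attempt and no reset: what is moved stays moved. The work goes in short steps, Python scripts to look and compute and a tool call to move; the robot and the scene stay as the last step left them, time stands still between calls to the robot, and variables do not carry over. Pictures are saved under pics/ and viewed, at most 10 in all, crops included, and the job is handed in when it is done.

Besides the shell and the picture viewer there is one more tool, called as a command line: name --argument value ..., lists and objects as JSON in quotes. arm_command: Moves the arm, as the interface text tells. Its arguments: {"type":"object","properties":{"series":{"type":"string"},"grip":{"type":"number"},"force":{"type":"number"}},"required":["series"]}

```bash
mkdir -p pics; python3 - <<'E'
from cell import *
import cv2,numpy as np
s=get_state();print({k:np.round(v,3).tolist() for k,v in s.items()})
for c in ["side","top"]:
    im=grab_frame(c);cv2.imwrite(f"pics/{c}0.png",im[:,:,::-1])
    for q in ["pail_grip","pail_pivot","hook_seat","small_pail"]:
        print(c,q,[(np.round(d["xyz"],3).tolist(),round(d["confidence"],2)) for d in pinpoint(q,c)][:3])
    p=camera_params(c);print(np.round(p["K"],0).tolist(),np.round(p["extrinsics"],2).tolist())
E
```

```text
{'time': 0.0, 'joint_positions': [-1.343, 0.117, 1.442, 0.0, 1.584, -0.038], 'qvel': [0.001, -0.001, -0.0, 0.0, -0.0, -0.0], 'tau': [0.0, -73.198, -63.249, -0.0, 0.006, -0.0], 'ee_pos': [0.177, -0.651, 0.231], 'ee_rot': [0.991, 0.133, -0.0, -0.001], 'wrist_force': [0.158, 0.131, -0.697], 'wrist_torque': [0.03, -0.016, -0.013], 'finger_force': 0.0, 'gripper_width': 0.085}
side pail_grip [([0.532, 0.218, 0.101], 0.75)]
side pail_pivot [([0.617, 0.211, 0.073], 0.92)]
side hook_seat []
side small_pail [([0.643, -0.016, -0.0], 0.91)]
[[489.0, 0.0, 318.0], [0.0, 489.0, 245.0], [0.0, 0.0, 1.0]] [[0.91, -0.4, 0.01, -0.56], [-0.25, -0.58, -0.78, 0.26], [0.32, 0.71, -0.63, 0.77], [0.0, 0.0, 0.0, 1.0]]
top pail_grip [([0.536, 0.219, 0.102], 0.66)]
top pail_pivot [([0.612, 0.212, 0.066], 0.87)]
top hook_seat [([0.608, -0.181, 0.189], 0.62), ([0.611, 0.215, 0.069], 0.36)]
top small_pail [([0.646, -0.018, -0.001], 0.57)]
[[524.0, 0.0, 319.0], [0.0, 524.0, 232.0], [0.0, 0.0, 1.0]] [[-0.0, -1.0, -0.02, 0.02], [-0.98, 0.01, -0.19, 0.64], [0.19, 0.02, -0.98, 1.05], [0.0, 0.0, 0.0, 1.0]]
```

View pics/side0.png

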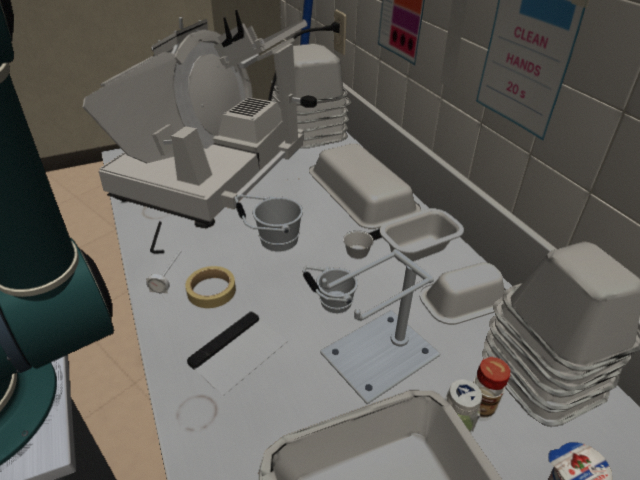

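View pics/top0.png

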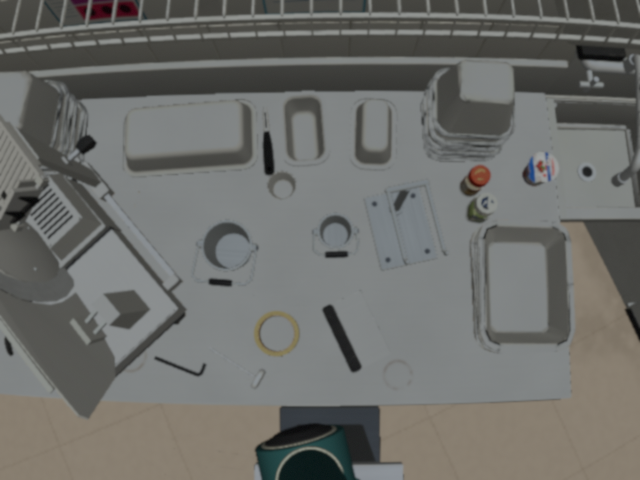

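The side view shows the large pail at (278,222) with its grip at (240,208), and the small pail at (337,290). The hook prongs run from tips near (325,283) and (360,315) to the crossbar near (415,267). In the top view the large grip is at (220,282) and the hook plate at (405,227). I'll enlarge the hook to get its yaw.

```bash
cat > h.py <<'E'
from cell import *
import cv2,numpy as np
from scipy.spatial.transform import Rotation as R
def unproj(c,uv,z):
    p=camera_params(c);E=np.array(p["extrinsics"]);K=np.array(p["K"])
    n=cv2.undistortPoints(np.array([uv],float).reshape(-1,1,2),K,np.array(p["dist"])).reshape(-1,2)
    d=np.c_[n,np.ones(len(n))]@E[:3,:3]; o=-E[:3,:3].T@E[:3,3]
    return o+d*((np.broadcast_to(z,len(n))-o[2])/d[:,2])[:,None]
def proj(c,X):
    p=camera_params(c);E=np.array(p["extrinsics"])
    return cv2.projectPoints(np.array(X,float).reshape(-1,1,3),cv2.Rodrigues(E[:3,:3])[0],E[:3,3],np.array(p["K"]),np.array(p["dist"]))[0].reshape(-1,2)
E
python3 - <<'E'
import cv2,numpy as np
a=cv2.imread("pics/side0.png")[225:405,290:450]; b=cv2.imread("pics/top0.png")[170:280,340:460]
a=cv2.resize(a,None,fx=3,fy=3,interpolation=2);b=cv2.resize(b,None,fx=2.6,fy=2.6,interpolation=2)
o=np.zeros((540,800,3),np.uint8);o[:a.shape[0],:480]=a;o[:b.shape[0],485:485+b.shape[1]]=b
o=cv2.convertScaleAbs(o,alpha=1.5,beta=-60);cv2.imwrite("pics/hook.png",o)
E
```

```text
(no output)
```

View pics/hook.png

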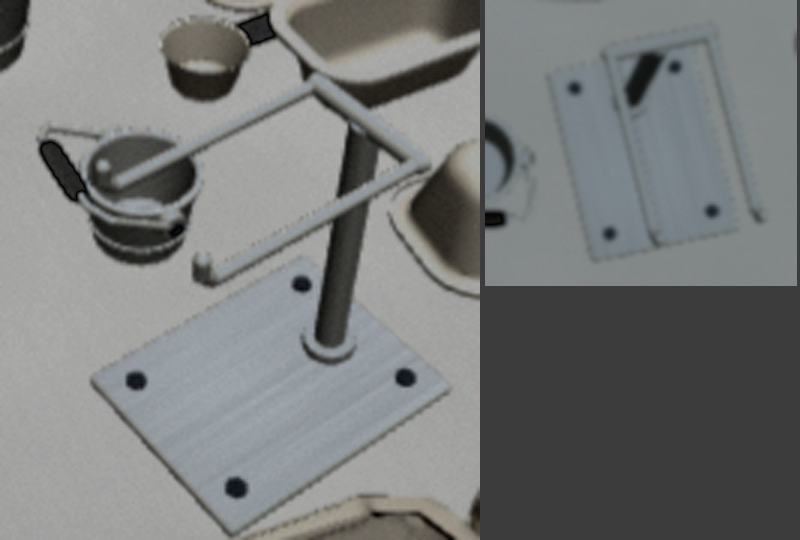

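```bash
python3 - <<'E'
from h import *
s=np.array([[117,182],[215,275],[315,85],[425,162]])/3+[290,225]
t=(np.array([[655,240],[757,215],[608,48],[712,40]])-[485,0])/2.6+[340,170]
for c,u in (("side",s),("top",t)):
    P=unproj(c,u,0.186);print(c,np.round(P,3).tolist())
    d=P[2:]-P[:2];print(np.degrees(np.arctan2(d[:,1],d[:,0])),np.linalg.norm(d,axis=1),np.linalg.norm(P[1]-P[0]))
b=np.array([[136,380],[236,488],[302,284],[405,377]])/3+[290,225]
tb=(np.array([[610,233],[712,211],[575,88],[675,67]])-[485,0])/2.6+[340,170]
for c,u in (("side",b),("top",tb)):
    P=unproj(c,u,0.008);d=P[2:]-P[:2];print(np.round(P,3).tolist(),np.degrees(np.arctan2(d[:,1],d[:,0])),P.mean(0))
im=grab_frame("top")
print(look_for("pail_grip","top")[:2],cut_out("pail_grip","top")[0]["mask"].sum())
# pail grip ends (top): fit black blob
for c,(x0,x1,y0,y1) in {"top":(200,245,270,292),"side":(225,260,195,225)}.items():
    g=cv2.cvtColor(grab_frame(c),6)[y0:y1,x0:x1];m=(g<50)
    ys,xs=np.nonzero(m);q=np.c_[xs+x0,ys+y0].astype(float);cen=q.mean(0);v=np.linalg.svd(q-cen,full_matrices=False)[2][0]
    L=(q-cen)@v;e=np.array([cen+v*L.min(),cen+v*L.max()])
    P=unproj(c,np.vstack([cen,e]),0.1);dd=P[2]-P[1];print(c,len(q),cen,np.round(P,3).tolist(),np.degrees(np.arctan2(dd[1],dd[0])),np.linalg.norm(dd))
E
```

```text
side [[0.568, -0.144, 0.186], [0.584, -0.219, 0.186], [0.698, -0.118, 0.186], [0.718, -0.193, 0.186]]
[11.3390532  10.91699645] [0.13182019 0.13613805] 0.07609279472031748
top [[0.557, -0.148, 0.186], [0.574, -0.222, 0.186], [0.7, -0.118, 0.186], [0.705, -0.196, 0.186]]
[11.70129019 11.58205854] [0.14559848 0.13362742] 0.07664851706449818
[[0.591, -0.133, 0.008], [0.609, -0.222, 0.008], [0.718, -0.106, 0.008], [0.736, -0.194, 0.008]] [11.75736611 12.15873086] [ 0.66335013 -0.16366803  0.008     ]
[[0.587, -0.136, 0.008], [0.605, -0.223, 0.008], [0.714, -0.109, 0.008], [0.732, -0.197, 0.008]] [11.85329958 11.90375231] [ 0.65932834 -0.16614913  0.008     ]
[{'xyz': [0.538, 0.2168, 0.104], 'confidence': 0.71}, {'xyz': [0.659, -0.1606, 0.0093], 'confidence': 0.25}] 404
top 94 [220.         281.92553191] [[0.531, 0.216, 0.1], [0.532, 0.237, 0.1], [0.529, 0.196, 0.1]] -93.8156725915015 0.04182250573223787
side 73 [239.82191781 209.32876712] [[0.533, 0.221, 0.1], [0.535, 0.247, 0.1], [0.531, 0.194, 0.1]] -94.45629993059096 0.052295910262620926
```

```bash
cat >> h.py <<'E'
def rel(gp,zdir_deg,yaw_deg):
    """units to bring the grasp point to gp, tool pitched zdir_deg below level in the heading yaw-90, tool x at yaw"""
    s=get_state();p=np.array(s["ee_pos"]);r=R.from_quat(s["ee_rot"])
    x=np.array([np.cos(np.radians(yaw_deg)),np.sin(np.radians(yaw_deg)),0]);h=np.array([x[1],-x[0],0])
    a=np.radians(zdir_deg);z=h*np.cos(a)-np.array([0,0,1])*np.sin(a);y=np.cross(z,x)
    T=R.from_matrix(np.c_[x,y,z]);t=np.array(gp)-hold_point_z*z
    t=np.array(gp)+hold_point_z*z
    np.set_printoptions(precision=2,suppress=True)
    print("t",s["time"],"tcp",p.round(4),"target tcp",t.round(4),"w",s["gripper_width"],"F",np.round(s["wrist_force"],1))
    print("shift in current tool axes/30mm",r.inv().apply(t-p)/.03,"in target axes",T.inv().apply(t-p)/.03,"rot/6deg",np.degrees((r.inv()*T).as_rotvec())/6)
E
python3 -c "
from h import *
print(hold_point_z);rel([.45,.22,.3],90,85.7)"
```

```text
0.0187
t 0.75 tcp [ 0.18 -0.65  0.23] target tcp [0.45 0.22 0.28] w 0.0853148365319134 F [ 0.4 -0.8  0.3]
shift in current tool axes/30mm [ 16.4  -25.64  -1.67] in target axes [29.64  6.89 -1.67] rot/6deg [  0.     0.   -11.74]
```

arm_command --series "0 0 -0.3 0 0 -0.98;0 0 -0.3 0 0 -0.98;0 0 -0.3 0 0 -0.98;0 0 -0.3 0 0 -0.98;0 0 -0.3 0 0 -0.98;0 0 -0.3 0 0 -0.98;0 0 -0.3 0 0 -0.98;0 0 -0.3 0 0 -0.98;0 0 -0.3 0 0 -0.98;0 0 -0.3 0 0 -0.98;0 0 -0.3 0 0 -0.98;0 0 -0.3 0 0 -0.98"

```text
time: 1.95
ee_pos: [0.1773, -0.6513, 0.3397]
ee_rot: [0.731, 0.682, -0.0, 0.0]
wrist_force: [-0.7, 0.5, -0.0]
gripper_width: 0.0857
finger_force: 0.0
```

```bash
python3 -c "
from h import *
rel([.42,.227,.25],40,85.7);rel([.42,.227,.32],90,85.7)"
```

```text
t 1.95 tcp [ 0.18 -0.65  0.34] target tcp [0.43 0.23 0.24] w 0.0857470809764896 F [-0.7  0.5 -0. ]
shift in current tool axes/30mm [29.76  6.52  3.39] in target axes [29.8   1.48  7.04] rot/6deg [-8.33 -0.02  0.05]
t 1.95 tcp [ 0.18 -0.65  0.34] target tcp [0.42 0.23 0.3 ] w 0.0857470809764896 F [-0.7  0.5 -0. ]
shift in current tool axes/30mm [29.77  6.04  1.28] in target axes [29.8   5.87  1.28] rot/6deg [0.   0.   0.05]
```

arm_command --series "1 0.5 0 0 0 0;1 0.5 0 0 0 0;1 0.5 0 0 0 0;1 0.5 0 0 0 0;1 0.5 0 0 0 0;1 0.5 0 0 0 0;1 0.5 0 0 0 0;1 0.5 0 0 0 0;1 0.5 0 0 0 0;1 0.5 0 0 0 0;1 0 0 0 0 0;1 0 0 0 0 0"

```text
time: 3.15
ee_pos: [0.3535, -0.302, 0.3392]
ee_rot: [0.732, 0.681, 0.0, -0.0]
wrist_force: [0.9, -0.3, 0.2]
gripper_width: 0.0848
finger_force: 0.0
```

arm_command --series "1 0 0 0 0 0;1 0 0 0 0 0;1 0 0 0 0 0;1 0 0 0 0 0;1 0 0 0 0 0;1 0 0 0 0 0;1 0 0 0 0 0;1 0 0 0 0 0;1 0 0 0 0 0;1 0 0 0 0 0;1 0 0 0 0 0;1 0 0 0 0 0"

```text
time: 4.35
ee_pos: [0.3795, 0.057, 0.3396]
ee_rot: [0.733, 0.681, 0.0, 0.0]
wrist_force: [0.3, 0.1, 0.3]
gripper_width: 0.0856
finger_force: 0.0
```

arm_command --series "0.8 0 0 0 0 0;1 0 0 0 0 0;1 0 0 0 0 0;1 0 0 0 0 0;1 0 0 0 0 0;0 0 0 -0.93 0 0;0 0 0 -0.93 0 0;0 0 0 -0.93 0 0;0 0 0 -0.93 0 0;0 0 0 -0.93 0 0;0 0 0 -0.93 0 0;0 0 0 -0.93 0 0" --grip 0.2

```text
time: 5.55
ee_pos: [0.3903, 0.1993, 0.34]
ee_rot: [0.69, 0.641, 0.23, 0.246]
wrist_force: [-0.1, 0.0, -0.2]
gripper_width: 0.0514
finger_force: 0.0
```

```bash
python3 - <<'E'
from h import *
rel([.533,.2185,.101],40,85.7)
p=camera_params("wrist")
im=grab_frame("wrist");cv2.imwrite("pics/w1.png",im[:,:,::-1])
for q in("pail_grip","pail_pivot"): print(q,[(np.round(d["xyz"],3).tolist(),round(d["confidence"],2)) for d in pinpoint(q,"wrist")][:3])
print(proj("wrist",[[.533,.2185,.101],[.614,.212,.072]]))
E
```

```text
t 5.55 tcp [0.39 0.2  0.34] target tcp [0.55 0.22 0.09] w 0.05138513892737714 F [-0.1  0.  -0.2]
shift in current tool axes/30mm [ 0.98 -1.3   9.75] in target axes [ 1.   -3.08  9.34] rot/6deg [-1.78 -0.02  0.  ]
pail_grip [([0.535, 0.218, 0.097], 0.8)]
pail_pivot [([0.612, 0.209, 0.071], 0.68)]
[[279.37 167.41]
 [319.99 162.39]]
```

View pics/w1.png

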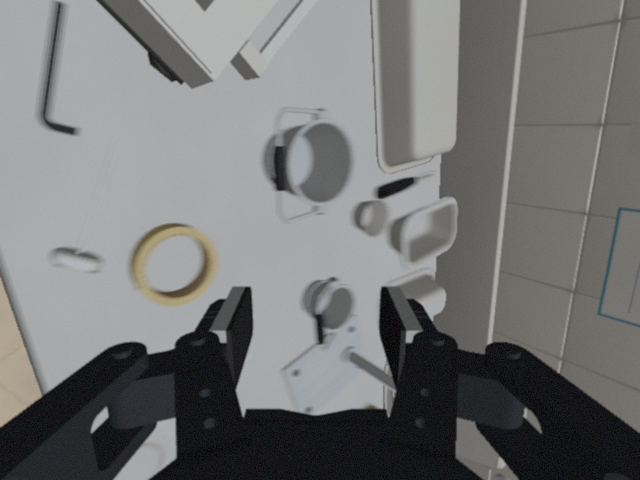

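The wrist view has the large grip at (280,167), which matches the predicted (279,167). The approach is clear.

arm_command --series "0.5 0 0 -0.89 0 0;0.5 0 0 -0.89 0 0;0 -1 0 0 0 0;0 -1 0 0 0 0;0 -1 0 0 0 0;0 0 1 0 0 0;0 0 1 0 0 0;0 0 1 0 0 0;0 0 1 0 0 0;0 0 1 0 0 0;0 0 0 0 0 0;0 0 0 0 0 0"

```text
time: 6.9
ee_pos: [0.4537, 0.2329, 0.1736]
ee_rot: [0.667, 0.616, 0.281, 0.31]
wrist_force: [-0.1, -0.0, -0.3]
gripper_width: 0.0512
finger_force: 0.0
```

```bash
python3 - <<'E'
from h import *
im=grab_frame("wrist");
for q in("pail_grip","pail_pivot"): print(q,[(np.round(d["xyz"],3).tolist(),round(d["confidence"],2)) for d in pinpoint(q,"wrist")][:3])
rel([.534,.2185,.100],40,85.7)
E
```

```text
pail_grip [([0.532, 0.219, 0.098], 0.79)]
pail_pivot [([0.612, 0.207, 0.069], 0.79)]
t 7.05 tcp [0.45 0.23 0.17] target tcp [0.55 0.22 0.09] w 0.05143625243035424 F [0.2 0.6 0.4]
shift in current tool axes/30mm [-0.29 -0.13  4.32] in target axes [-0.31 -0.16  4.32] rot/6deg [-0.06  0.06  0.  ]
```

arm_command --series "-0.3 -0.1 0 0 0 0;0 0 0.8 0 0 0;0 0 0.8 0 0 0;0 0 0.8 0 0 0;0 0 0.8 0 0 0;0 0 0.6 0 0 0;0 0 0.5 0 0 0;0 0 0 0 0 0;0 0 0 0 0 0"

```text
time: 7.95
ee_pos: [0.548, 0.2165, 0.0884]
ee_rot: [0.666, 0.617, 0.283, 0.31]
wrist_force: [-0.4, -1.3, 0.1]
gripper_width: 0.0517
finger_force: 0.0
```

arm_command --series "0 0 0 0 0 0;0 0 0 0 0 0;0 0 0 0 0 0;0 0 0 0 0 0;0 0 0 0 0 0" --grip -0.4 --force 20

```text
time: 8.45
ee_pos: [0.5483, 0.2168, 0.0881]
ee_rot: [0.666, 0.617, 0.283, 0.31]
wrist_force: [0.6, 0.9, 0.4]
gripper_width: 0.0259
finger_force: 0.0
```

```bash
python3 - <<'E'
from h import *
im=grab_frame("wrist");cv2.imwrite("pics/w2.png",im[:,:,::-1])
for q in("pail_grip","pail_pivot"): print(q,[(np.round(d["xyz"],3).tolist(),round(d["confidence"],2)) for d in pinpoint(q,"wrist")][:3])
rel([.534,.2185,.100],40,85.7)
# arc: pivot (.613,.211,.072), tool pitch 40->90 over handle 20->90 deg
h=np.array([np.sin(np.radians(85.7)),-np.cos(np.radians(85.7)),0]);P=np.array([.613,.211,.072]);r0=R.from_quat(get_state()["ee_rot"]);p=np.array(get_state()["ee_pos"])
n=10
for i in range(1,n+1):
    th=np.radians(19.5+i*70.5/n);a=np.radians(40+i*50/n)
    z=h*np.cos(a)-np.array([0,0,1])*np.sin(a);x=np.array([-h[1],h[0],0]);Rm=np.c_[x,np.cross(z,x),z]
    g=P+.085*(-h*np.cos(th)+np.array([0,0,1])*np.sin(th));t=g+hold_point_z*z
    print(i,r0.inv().apply(t-p)/.03,"rot",np.degrees((r0.inv()*R.from_matrix(Rm)).as_rotvec())/6);r0=R.from_matrix(Rm);p=t
E
```

```text
pail_grip [([0.536, 0.219, 0.096], 0.72)]
pail_pivot [([0.614, 0.212, 0.072], 0.96)]
t 8.6 tcp [0.55 0.22 0.09] target tcp [0.55 0.22 0.09] w 0.025601052381150728 F [ 1.   1.  -0.4]
shift in current tool axes/30mm [ 0.02 -0.   -0.  ] in target axes [ 0.02 -0.   -0.  ] rot/6deg [-0.06  0.06  0.01]
1 [-0.03  0.27 -0.14] rot [0.77 0.06 0.01]
2 [-0.    0.28 -0.09] rot [ 0.83 -0.   -0.  ]
3 [ 0.    0.29 -0.08] rot [ 0.83 -0.    0.  ]
4 [ 0.    0.29 -0.07] rot [ 0.83  0.   -0.  ]
5 [ 0.    0.29 -0.06] rot [0.83 0.   0.  ]
6 [-0.    0.29 -0.04] rot [0.83 0.   0.  ]
7 [ 0.    0.29 -0.03] rot [0.83 0.   0.  ]
8 [-0.    0.29 -0.02] rot [ 0.83 -0.   -0.  ]
9 [-0.    0.29 -0.01] rot [ 0.83 -0.    0.  ]
10 [0.   0.29 0.01] rot [ 0.83  0.   -0.  ]
```

View pics/w2.png

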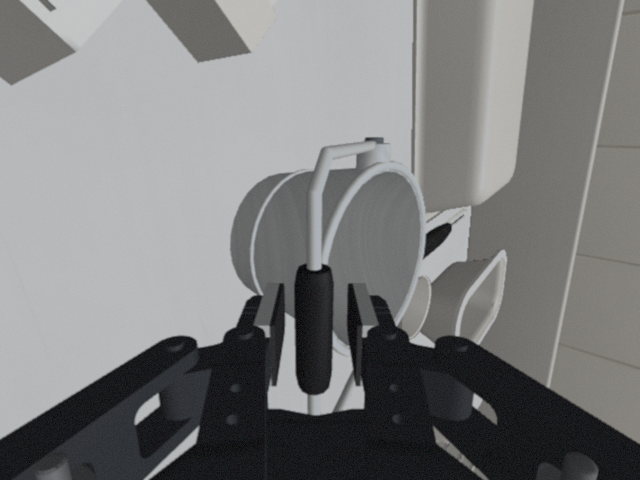

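Picture: the grip at (315,325) sits centred between the pads at x≈275 and x≈360, with the bar square to the fingers. Now I'll swing the handle up along the arc.

arm_command --series "0 0.14 -0.06 0.41 0 0;0 0.14 -0.06 0.42 0 0;0 0.14 -0.05 0.42 0 0;0 0.14 -0.05 0.42 0 0;0 0.14 -0.04 0.42 0 0;0 0.14 -0.04 0.42 0 0;0 0.14 -0.04 0.42 0 0;0 0.14 -0.03 0.42 0 0;0 0.14 -0.03 0.42 0 0;0 0.14 -0.03 0.42 0 0"

```text
time: 9.6
ee_pos: [0.5728, 0.2149, 0.1236]
ee_rot: [0.718, 0.664, 0.141, 0.157]
wrist_force: [-0.3, 0.0, -1.0]
gripper_width: 0.0252
finger_force: 0.4
```

arm_command --series "0 0.14 -0.02 0.41 0 0;0 0.14 -0.02 0.42 0 0;0 0.14 -0.02 0.42 0 0;0 0.14 -0.01 0.42 0 0;0 0.14 -0.01 0.42 0 0;0 0.14 -0.01 0.42 0 0;0 0.14 0 0.42 0 0;0 0.14 0 0.42 0 0;0 0.14 0 0.42 0 0;0 0.14 0 0.42 0 0;0 0 0 0 0 0;0 0 0 0 0 0"

```text
time: 10.8
ee_pos: [0.6124, 0.2117, 0.1351]
ee_rot: [0.735, 0.678, -0.006, -0.002]
wrist_force: [0.4, 0.2, 0.1]
gripper_width: 0.0256
finger_force: 0.0
```

```bash
python3 - <<'E'
from h import *
for c in("wrist","side"):
    im=grab_frame(c)
    if c=="side": cv2.imwrite("pics/s3.png",cv2.resize(im[120:360,160:480,::-1],None,fx=2,fy=2))
    for q in("pail_grip","pail_pivot","small_pail"): print(c,q,[(np.round(d["xyz"],3).tolist(),round(d["confidence"],2)) for d in pinpoint(q,c)][:3])
rel([.613,.211,.157],90,85.7)
E
```

```text
wrist pail_grip [([0.612, 0.211, 0.15], 0.61)]
wrist pail_pivot [([0.611, 0.208, 0.068], 0.94)]
wrist small_pail []
side pail_grip []
side pail_pivot [([0.612, 0.213, 0.075], 0.97)]
side small_pail [([0.644, -0.018, -0.002], 0.6)]
t 11.2 tcp [0.61 0.21 0.14] target tcp [0.61 0.21 0.14] w 0.025478967847840664 F [0.2 0.3 0.2]
shift in current tool axes/30mm [-0.03  0.03 -0.08] in target axes [-0.03  0.03 -0.08] rot/6deg [-0.11  0.05 -0.04]
```

View pics/s3.png

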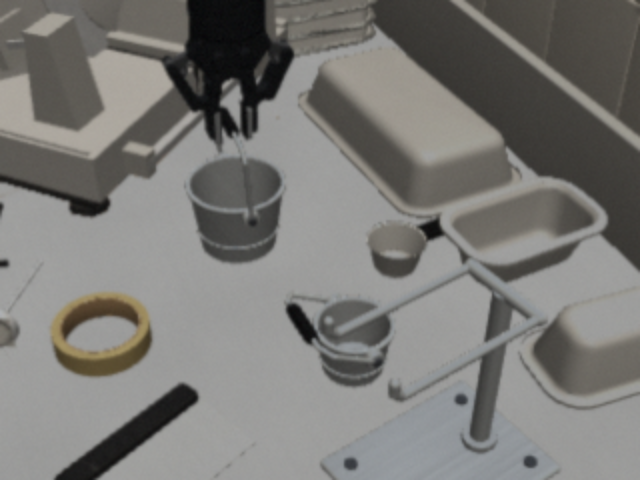

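Picture: the larger pail stands at crop (235,205) with its handle upright between the fingers at (230,125), and the small pail is untouched at (350,340). Next I close on the grip and lift.

arm_command --series "0 0 -0.08 -0.11 0 0;0 0 0 0 0 0;0 0 0 0 0 0;0 0 0 0 0 0;0 0 0 0 0 0;0 0 0 0 0 0;0 0 0 0 0 0;0 0 0 0 0 0" --grip -1 --force 60

```text
time: 12.0
ee_pos: [0.6124, 0.2119, 0.138]
ee_rot: [0.735, 0.679, -0.002, 0.002]
wrist_force: [0.9, -0.2, -5.3]
gripper_width: 0.0118
finger_force: 58.4
```

arm_command --series "0 0 -0.3 0 0 0;0 0 -0.4 0 0 0;0 0 -0.5 0 0 0;0 0 -0.6 0 0 0;0 0 -0.6 0 0 0;0 0 -0.6 0 0 0;0 0 -0.6 0 0 0;0 0 -0.6 0 0 0;0 0 -0.5 0 0 0;0 0 -0.3 0 0 0;0 0 0 0 0 0;0 0 0 0 0 0"

```text
time: 13.2
ee_pos: [0.6124, 0.2126, 0.2873]
ee_rot: [0.735, 0.678, -0.002, 0.001]
wrist_force: [0.2, -0.2, -5.1]
gripper_width: 0.0119
finger_force: 58.6
```

```bash
python3 - <<'E'
from h import *
grab_frame("side")
for q in("pail_grip","pail_pivot"): print(q,[(np.round(d["xyz"],3).tolist(),round(d["confidence"],2)) for d in pinpoint(q,"side")][:3])
u=np.array([.979,.204,0]);S=np.array([.611,-.176,.19])
rel([.52,.21,.31],90,85.7)
rel(S-.12*u+[0,0,.12],90,101.8)
E
```

```text
pail_grip [([0.614, 0.211, 0.305], 0.79)]
pail_pivot [([0.614, 0.215, 0.224], 0.6)]
t 13.35 tcp [0.61 0.21 0.29] target tcp [0.52 0.21 0.29] w 0.012365575722183683 F [ 0.1 -0.4 -5. ]
shift in current tool axes/30mm [-0.33 -3.06 -0.14] in target axes [-0.31 -3.06 -0.15] rot/6deg [-0.01  0.05 -0.04]
t 13.35 tcp [0.61 0.21 0.29] target tcp [ 0.49 -0.2   0.29] w 0.012365575722183683 F [ 0.1 -0.4 -5. ]
shift in current tool axes/30mm [-14.04  -2.85  -0.06] in target axes [-12.67  -6.69  -0.15] rot/6deg [-0.02  0.05 -2.72]
```

arm_command --series "-0.2 -0.2 0 0 0 0;-0.4 -0.4 0 0 0 0;-0.6 -0.4 0 0 0 0;-0.6 -0.4 0 0 0 0;-0.6 -0.4 0 0 0 0;-0.6 -0.4 0 0 0 0;-0.6 -0.3 0 0 0 0;-0.6 -0.2 0 0 0 0;-0.6 -0.1 0 0 0 0;-0.6 0 0 0 0 0;-0.6 0 0 0 0 0;-0.6 0 0 0 0 0"

```text
time: 14.55
ee_pos: [0.5123, 0.021, 0.2888]
ee_rot: [0.735, 0.678, -0.002, 0.002]
wrist_force: [0.1, 0.3, -5.3]
gripper_width: 0.012
finger_force: 58.6
```

arm_command --series "-0.6 0 0 0 0 0;-0.6 0 0 0 0 0;-0.6 0 0 0 0 0;-0.6 0 0 0 0 0;-0.6 0 0 0 0 0;-0.6 0 0 0 0 0;-0.6 0 0 0 0 0;-0.6 0 0 0 0 0;-0.6 0 0 0 0 0;-0.6 0 0 0 0 0;-0.5 0 0 0 0 0;-0.5 0 0 0 0 0"

```text
time: 15.75
ee_pos: [0.4959, -0.1882, 0.29]
ee_rot: [0.735, 0.678, -0.002, 0.002]
wrist_force: [0.3, -0.1, -5.3]
gripper_width: 0.0122
finger_force: 58.6
```

arm_command --series "-0.3 0 0 0 0 -0.3;-0.2 0 0 0 0 -0.4;0 0 0 0 0 -0.4;0 0 0 0 0 -0.4;0 0 0 0 0 -0.4;0 0 0 0 0 -0.4;0 0 0 0 0 -0.4;0 0 0 0 0 0;0 0 0 0 0 0;0 0 0 0 0 0"

```text
time: 16.75
ee_pos: [0.4953, -0.2025, 0.2901]
ee_rot: [0.632, 0.775, -0.002, 0.001]
wrist_force: [0.4, -0.2, -5.3]
gripper_width: 0.012
finger_force: 58.6
```

```bash
python3 - <<'E'
from h import *
for c in("side","top"):
    im=grab_frame(c);cv2.imwrite(f"pics/{c}4.png",im[:,:,::-1])
    for q in("pail_grip","pail_pivot","hook_seat","small_pail"): print(c,q,[(np.round(d["xyz"],3).tolist(),round(d["confidence"],2)) for d in pinpoint(q,c)][:3])
u=np.array([.979,.204,0]);S=np.array([.611,-.176,.19])
rel(S-.12*u+[0,0,.05],90,101.8)
rel(S+[0,0,.05],90,101.8)
E
```

```text
side pail_grip [([0.494, -0.204, 0.31], 0.78)]
side pail_pivot [([0.501, -0.202, 0.223], 0.63)]
side hook_seat []
side small_pail [([0.645, -0.016, 0.0], 0.57)]
top pail_grip []
top pail_pivot []
top hook_seat []
top small_pail [([0.645, -0.022, -0.003], 0.67)]
t 17.25 tcp [ 0.5  -0.2   0.29] target tcp [ 0.49 -0.2   0.22] w 0.0120632914702009 F [ 0.6 -0.1 -4.7]
shift in current tool axes/30mm [ 0.09 -0.04  2.29] in target axes [ 0.08 -0.05  2.29] rot/6deg [-0.01  0.05 -0.03]
t 17.25 tcp [ 0.5  -0.2   0.29] target tcp [ 0.61 -0.18  0.22] w 0.0120632914702009 F [ 0.6 -0.1 -4.7]
shift in current tool axes/30mm [0.1  3.96 2.29] in target axes [0.07 3.95 2.29] rot/6deg [-0.01  0.05 -0.03]
```

arm_command --series "0.1 0 0.3 0 0 0;0 0 0.4 0 0 0;0 0 0.5 0 0 0;0 0 0.5 0 0 0;0 0 0.3 0 0 0;0 0 0.2 0 0 0;0 0 0 0 0 0;0 0 0 0 0 0;0 0 0 0 0 0"

```text
time: 18.15
ee_pos: [0.4949, -0.1999, 0.2248]
ee_rot: [0.632, 0.775, -0.002, 0.002]
wrist_force: [0.9, -1.0, -4.8]
gripper_width: 0.012
finger_force: 58.6
```

arm_command --series "0 0.2 0 0 0 0;0 0.3 0 0 0 0;0 0.4 0 0 0 0;0 0.4 0 0 0 0;0 0.4 0 0 0 0;0 0.4 0 0 0 0;0 0.4 0 0 0 0;0 0.4 0 0 0 0;0 0.4 0 0 0 0;0 0.3 0 0 0 0;0 0.2 0 0 0 0;0 0.1 0 0 0 0"

```text
time: 19.35
ee_pos: [0.6098, -0.176, 0.2238]
ee_rot: [0.632, 0.775, -0.002, 0.001]
wrist_force: [0.1, 0.4, -5.9]
gripper_width: 0.012
finger_force: 58.6
```

```bash
python3 - <<'E'
from h import *
im=grab_frame("side");cv2.imwrite("pics/s5.png",cv2.resize(im[160:400,260:500,::-1],None,fx=2.5,fy=2.5))
for q in("pail_grip","pail_pivot","hook_seat"): print(q,[(np.round(d["xyz"],3).tolist(),round(d["confidence"],2)) for d in pinpoint(q,"side")][:3])
rel([.611,-.176,.1925],90,101.8)
E
```

```text
pail_grip [([0.612, -0.177, 0.247], 0.91)]
pail_pivot [([0.613, -0.174, 0.16], 0.68)]
hook_seat []
t 19.55 tcp [ 0.61 -0.18  0.22] target tcp [ 0.61 -0.18  0.17] w 0.012074403334014733 F [-0.1 -0.4 -4.5]
shift in current tool axes/30mm [0.   0.07 1.67] in target axes [-0.01  0.06  1.67] rot/6deg [-0.01  0.05 -0.03]
```

View pics/s5.png

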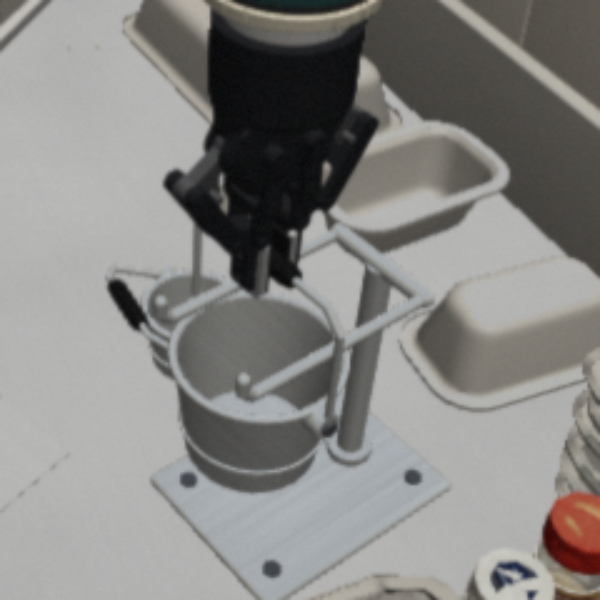

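Picture: the handle arms straddle both prongs, with tips at (165,305) and (245,385). The grip is between them near (280,265), and the bar is behind the tips. Lowering now.

arm_command --series "0 0 0.2 0 0 0;0 0 0.2 0 0 0;0 0 0.2 0 0 0;0 0 0.2 0 0 0;0 0 0.2 0 0 0;0 0 0.2 0 0 0;0 0 0.1 0 0 0;0 0 0.1 0 0 0;0 0 0 0 0 0;0 0 0 0 0 0"

```text
time: 20.55
ee_pos: [0.6094, -0.1764, 0.1821]
ee_rot: [0.632, 0.775, -0.002, 0.001]
wrist_force: [-0.1, 0.3, -5.4]
gripper_width: 0.0124
finger_force: 58.6
```

arm_command --series "0 0 0.05 0 0 0;0 0 0.05 0 0 0;0 0 0.05 0 0 0;0 0 0.04 0 0 0;0 0 0 0 0 0;0 0 0 0 0 0"

```text
time: 21.15
ee_pos: [0.6093, -0.1764, 0.1762]
ee_rot: [0.632, 0.775, -0.002, 0.001]
wrist_force: [0.2, 0.2, -4.4]
gripper_width: 0.0119
finger_force: 58.6
```

arm_command --series "0 0 0.04 0 0 0;0 0 0.04 0 0 0;0 0 0 0 0 0;0 0 0 0 0 0"

```text
time: 21.55
ee_pos: [0.6093, -0.1764, 0.1738]
ee_rot: [0.632, 0.775, -0.002, 0.001]
wrist_force: [-0.3, 0.6, -4.3]
gripper_width: 0.0124
finger_force: 58.6
```

arm_command --series "0 0 0.04 0 0 0;0 0 0 0 0 0;0 0 0 0 0 0"

```text
time: 21.85
ee_pos: [0.6093, -0.1765, 0.1728]
ee_rot: [0.632, 0.775, -0.002, 0.002]
wrist_force: [0.6, -0.3, -2.4]
gripper_width: 0.0125
finger_force: 58.9
```

Contact is starting, so I'll go slightly lower until the force is around zero.

arm_command --series "0 0 0.03 0 0 0;0 0 0 0 0 0;0 0 0 0 0 0"

```text
time: 22.15
ee_pos: [0.6094, -0.1765, 0.1725]
ee_rot: [0.632, 0.775, -0.002, 0.002]
wrist_force: [-3.0, 1.0, 6.0]
gripper_width: 0.0122
finger_force: 59.8
```

arm_command --series "0 0 0.02 0 0 0;0 0 0 0 0 0;0 0 0 0 0 0"

```text
time: 22.45
ee_pos: [0.6095, -0.1765, 0.1723]
ee_rot: [0.632, 0.775, -0.002, 0.002]
wrist_force: [-2.7, 1.2, 10.4]
gripper_width: 0.0122
finger_force: 60.2
```

arm_command --series "0 0 -0.03 0 0 0;0 0 0 0 0 0"

```text
time: 22.65
ee_pos: [0.6094, -0.1765, 0.1725]
ee_rot: [0.632, 0.775, -0.002, 0.002]
wrist_force: [-1.8, 0.1, 5.7]
gripper_width: 0.0121
finger_force: 59.8
```

arm_command --series "0 0 0 0 0 0;0 0 0 0 0 0;0 0 0 0 0 0;0 0 0 0 0 0;0 0 0 0 0 0;0 0 0 0 0 0;0 0 0 0 0 0;0 0 0 0 0 0" --grip 0.2 --force 20

```text
time: 23.45
ee_pos: [0.6093, -0.1764, 0.172]
ee_rot: [0.632, 0.775, -0.002, 0.001]
wrist_force: [0.3, -1.0, -0.1]
gripper_width: 0.051
finger_force: 0.0
```

arm_command --series "0 0 -0.2 0 0 0;0 0 -0.4 0 0 0;0 0 -0.6 0 0 0;0 0 -0.8 0 0 0;0 0 -0.8 0 0 0;0 0 -0.8 0 0 0;0 0 -0.8 0 0 0;0 0 -0.6 0 0 0;0 0 0 0 0 0;0 0 0 0 0 0"

```text
time: 24.45
ee_pos: [0.6093, -0.1757, 0.3222]
ee_rot: [0.632, 0.775, -0.002, 0.002]
wrist_force: [-0.0, 1.3, -0.9]
gripper_width: 0.0511
finger_force: 0.0
```

```bash
python3 - <<'E'
from h import *
for c in("side","wrist"):
    im=grab_frame(c)
    if c=="side": cv2.imwrite("pics/s6.png",cv2.resize(im[160:400,260:500,::-1],None,fx=2.5,fy=2.5))
    for q in("pail_grip","pail_pivot","hook_seat","small_pail"): print(c,q,[(np.round(d["xyz"],3).tolist(),round(d["confidence"],2)) for d in pinpoint(q,c)][:3])
E
```

```text
side pail_grip []
side pail_pivot [([0.61, -0.18, 0.107], 0.95)]
side hook_seat []
side small_pail [([0.643, -0.019, -0.003], 0.57)]
wrist pail_grip [([0.609, -0.177, 0.186], 0.72)]
wrist pail_pivot [([0.605, -0.176, 0.103], 0.98)]
wrist hook_seat []
wrist small_pail [([0.644, -0.019, -0.001], 0.68)]
```

View pics/s6.png

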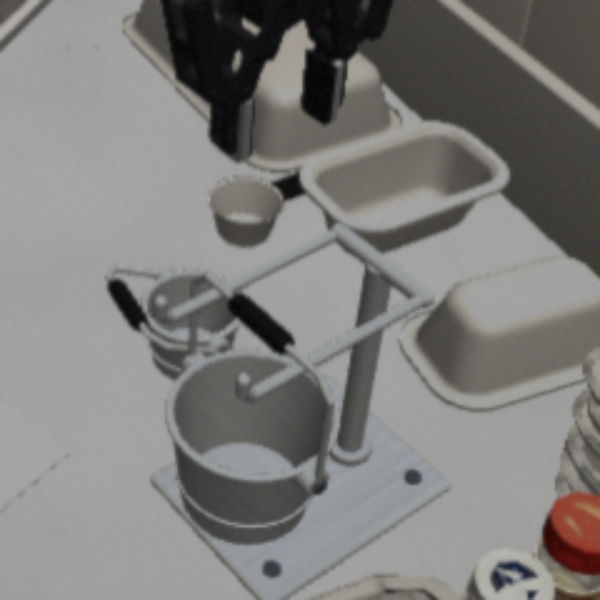

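Picture: the bar lies on both prongs with the grip between them at (262,322), centred and square. The pail hangs free, the arm is clear, and the small pail is in place. I'll let it settle, then hand in.

arm_command --series "0 0 0 0 0 0;0 0 0 0 0 0;0 0 0 0 0 0;0 0 0 0 0 0;0 0 0 0 0 0;0 0 0 0 0 0;0 0 0 0 0 0;0 0 0 0 0 0;0 0 0 0 0 0;0 0 0 0 0 0"

```text
time: 25.95
ee_pos: [0.6093, -0.1757, 0.3221]
ee_rot: [0.632, 0.775, -0.002, 0.001]
wrist_force: [-0.2, 0.7, 0.7]
gripper_width: 0.0512
finger_force: 0.0
```

```bash
python3 -c "
from cell import *
print(finish_job())"
```

```text
the job is handed in; nothing more can be done
None
```

The larger pail's handle was swung upright while the pail stood on the table, and the pail now hangs free with its bar on both prongs and the grip between them; the smaller pail is where it stood, and the job was handed in at about 26 s (no verdict was returned).

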